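# Sort left-hand and right-hand bottle guides

### The job

Sort the two L-shaped green bottle guides for the filling machine: the left-hand one into the blue bin and the right-hand one into the yellow bin. Held with its black rib up, its long arm pointing away from you and the toe at the far end, a left-hand guide's toe points left and a right-hand guide's points right. Set each one down gently, not dropped, so it lies flat on the bin's floor with the rib up, any way round.

Things in the scene. Friction and masses are not known exactly. Their poses are not given: they have to be found in the camera images.
- left_guide_grip (a point): Left-hand guide: green L-plate 10 mm thick, lying flat. Arm 90 (x) by 30 (y) mm; at its +x end a toe 25 mm wide (x 20 to 45) reaches +50 mm in y. Seen from above, arm pointing away, toe at the far end: the toe points left. Grip its black upright rib: 50 (x) by 12 (y) mm, 10 to 54 mm above the underside. Point: rib's middle, 32 mm above the underside; z up. Any yaw. 80-170 g.
- right_guide_grip (a point): Right-hand guide: green L-plate 10 mm thick, lying flat. Arm 90 (x) by 30 (y) mm; at its +x end a toe 25 mm wide (x 20 to 45) reaches -50 mm in y. Seen from above, arm pointing away, toe at the far end: the toe points right. Grip its black upright rib: 50 (x) by 12 (y) mm, 10 to 54 mm above the underside. Point: rib's middle, 32 mm above the underside; z up. Any yaw. 80-170 g.
- blue_bin: Open blue plastic bin, fixed to the table, for left-hand guides: 210 mm along its x, 190 mm along y, 40 mm high, walls and floor 5 mm thick, empty. Origin at the centre of its underside, on the table; inner floor 5 mm above it. It may stand on either side of the table, slightly turned.
- yellow_bin: Open yellow plastic bin, fixed to the table, for right-hand guides: 210 mm along its x, 190 mm along y, 40 mm high, walls and floor 5 mm thick, empty. Origin at the centre of its underside, on the table; inner floor 5 mm above it. It may stand on either side of the table, slightly turned.

How it is judged:
By the outcome, as a careful person would: the job done as asked, in the order asked, and still so for the second after the job is handed in, with the robot touching nothing.
It also fails if it takes over 56 s, if anything falls off the work surface, if the arm or the gripper's body presses on something with over 40 N, if the wrist force passes 120 N, or if a joint passes its speed limit or range.

### The arm

A 7-joint arm with a two-finger parallel gripper is mounted at the origin on the work surface. World frame = base frame: x ahead of the robot, y to its left, z up, the work surface at z = 0. Lengths are in m, angles in rad, forces in N, time in s.
With the tool pointing down it reaches from about 0.425 to 0.875 m from the base axis. Payload 8.4 kg.
Tool frame: the origin (TCP) lies between the finger pads; the fingertips stand 11 mm ahead of it and the grasp point (between the pads) lies 8 mm behind it (ctrl.tip_extent is the distance from the TCP to the fingertips, in m); x points along the fingers, y is the direction in which the jaws open and shut, and the axes are right-handed (so a half turn about x gives the same grasp; the last joint's range is limited). The gripper opens to 87 mm and grips with 3 to 60 N. Pads are 19 mm wide; open, the fingers measure 117 mm over their backs; the gripper's body (75 mm by 190 mm) begins 51 mm behind the grasp point.
Start: joints at [-1.258, 0.333, 0.04, 1.465, -0.013, 1.343, -0.059], TCP at [0.26, 0.596, 0.202] pointing down, gripper open.
Joint ranges: [-2.58, 2.58], [-0.38, 2.09], [-1.3, 1.39], [0.25, 2.4], [-1.5, 4.64], [0.08, 2.09], [-2.65, 2.65]. Speed limits (rad/s): [2.22, 2.22, 2.79, 2.79, 3.14, 3.14, 3.14].

### API

Orientations are given as a unit quaternion [x, y, z, w].
In Python, from plant import ctrl gives the robot as it stands.
- The arm moves only by the shell command python3 -m inch 'ROWS'. ROWS is JSON, a list of rows, each a list of 5 numbers: the shift along the world's x, y, z in mm, then the turn about the world's z in degrees, then the finger opening in mm, from 0 to 87. A call has 1 to 12 rows; each row shifts and turns the commanded pose from where the row before left it; what a row does not reach is not made up. A row lasts 1/8 s, in which the tool goes at most 62.5 mm and 10.7 degrees, less where a joint would pass 70% of its speed; a pose out of reach is approached as far as the arm can. A call is refused whole if a number of a shift passes 62.5 or a number of a turn 10.7, either way. A call with a gripper value outside its range is refused whole. The fingers move at their own pace and stop on an object; the grip force is fixed at half the most. Time passes only in rows, so rows that do not move let the fingers close. It gives the time, the measured TCP pose, the force and the opening at its end, in the units of the state.
- ctrl.get_state(): the state, without advancing time (a new reading comes with each control period).
- ctrl.read_camera(name): name is "side" or "top" or "wrist"; returns a dict with "img" (420x560x3 uint8, blue, green, red), "range_z" (420x560 float32, m along the optical axis (not along the pixel's ray), 0 where there is no reading), "fx", "fy", "cx", "cy" (pixels), "cam_to_world" (4x4, takes a point from camera to world coordinates). Camera axes: x right, y up, looking along -z (the intrinsics and any distortion apply to the point x, -y, -z); pixel columns grow to the right and rows downward; lengths in m; the calibration is good to about 2 mm. A picture is of the moment at which its call begins.
- ctrl.job_done(): hands the job in, once; it reports no verdict.
Trained networks look in the newest picture that a camera, given by its name, has taken for a name from the list of things; names that differ only in an ending like _2 or _b are one class to them, and where a whole thing is asked for, a point or a joint stands for the part that bears it (a point fixed in the world has none). Each returns a list of dicts, best first, with "score" (0 to 1); they miss things now and then, are a little off and sometimes report something else, mostly with a low value. They report only what shows in the picture. A call takes as long as a camera call.
- ctrl.find_in(camera, target): "rect" ([left, top, right, bottom] in pixels, round what is visible of it).
The state is a dict: "time_s": time; "q": joint angles; "dq": joint speeds; "joint_torque": joint torques, N m; "ee_pos": TCP position; "ee_rot": TCP orientation; "ft_force": force on the tool from outside, world axes, zero at the start; "ft_torque": the same for the moment, N m; "finger_gap": finger opening in m.
Only numpy, scipy, OpenCV 4.12 (cv2) and the standard library are available. Lean on these libraries where they do the work, as an engineer would, in place of code of your own. Each camera call takes 0.05 s, during which the arm holds its last target. There are 200 camera calls.

## Working session

There is one attempt and no reset: what is moved stays moved. The work goes in short steps, Python scripts to look and compute and a shell command to move; the robot and the scene stay as the last step left them, time stands still between calls to the robot, and variables do not carry over. Pictures are saved under pics/ and viewed, about 8 in all and at most 12, crops included, and the job is handed in when it is done.

```bash
mkdir -p pics; cat > h.py <<'E'
from plant import ctrl
import numpy as np, cv2
from scipy.spatial.transform import Rotation as R
def cloud(c):
    z=c["range_z"]; v,u=np.indices(z.shape)
    P=np.stack([(u-c["cx"])/c["fx"]*z,-(v-c["cy"])/c["fy"]*z,-z],-1)
    M=np.array(c["cam_to_world"]); W=P@M[:3,:3].T+M[:3,3]; W[z<=0]=np.nan
    return W
E
python3 - <<'E'
from h import *
c=ctrl.read_camera("top"); cv2.imwrite("pics/top1.png",c["img"]); W=cloud(c)
np.savez("top1.npz",W=W,img=c["img"])
print({k:c[k] for k in c if k not in("img","range_z")})
for n in ["left_guide_grip","right_guide_grip","blue_bin","yellow_bin"]:
    for d in ctrl.find_in("top",n)[:3]: 
        l,t,r,b=d["rect"]; print(n,d, np.nanmedian(W[int(t):int(b)+1,int(l):int(r)+1].reshape(-1,3),0).round(3))
s=ctrl.get_state(); print(s["time_s"],s["ee_pos"],s["ee_rot"],R.from_quat(s["ee_rot"]).as_matrix().round(3),s["finger_gap"])
E
```

```text
{'fx': 423.0964771138352, 'fy': 423.0964771138352, 'cx': 278.6387386166228, 'cy': 209.55514259576603, 'cam_to_world': array([[-0.01888105,  0.9966602 , -0.07944777,  0.47600373],
       [-0.99980796, -0.0192382 , -0.00373237,  0.00241801],
       [-0.00524834,  0.07936204,  0.99683204,  1.02531633],
       [ 0.        ,  0.        ,  0.        ,  1.        ]])}
left_guide_grip {'rect': [229.0, 233.5, 266.2, 271.5], 'score': 0.79} [0.457 0.083 0.002]
left_guide_grip {'rect': [256.8, 154.8, 300.8, 184.2], 'score': 0.21} [0.654 0.006 0.003]
right_guide_grip {'rect': [257.0, 155.9, 299.6, 181.2], 'score': 0.94} [0.656 0.006 0.007]
yellow_bin {'rect': [78.4, 197.8, 166.9, 294.9], 'score': 0.56} [0.478 0.384 0.006]
0.25 [0.2600641 0.5954324 0.2017168] [ 0.14429654  0.69222647 -0.14486165  0.6921099 ] [[-0.     0.4    0.916]
 [-0.001  0.916 -0.4  ]
 [-1.    -0.001  0.   ]] 0.087179331272301
```

View pics/top1.png

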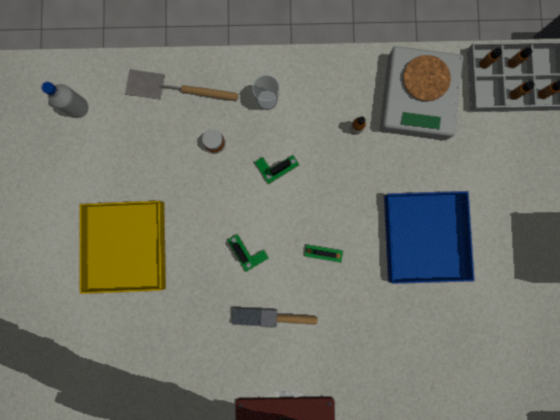

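```bash
python3 - <<'E'
from h import *
d=np.load("top1.npz");W=d["W"];img=d["img"]
crop=cv2.resize(img[130:290,200:360],None,fx=4,fy=4,interpolation=cv2.INTER_CUBIC)[:600];cv2.imwrite("pics/c1.png",crop)
hsv=cv2.cvtColor(img,cv2.COLOR_BGR2HSV)
def rect(P):
    (c,s,a)=cv2.minAreaRect((P[:,:2]*1000).astype(np.float32)); return np.round(c,1),np.round(s,1),round(a,1)
for n,(l,t,r,b) in dict(A=(250,148,306,190),B=(222,228,274,276)).items():
    Z=W[t:b,l:r];h=hsv[t:b,l:r]
    g=(h[...,0]>40)&(h[...,0]<85)&(h[...,1]>120)&(h[...,2]>60)
    k=(Z[...,2]>0.035)
    print(n,"green",g.sum(),rect(Z[g]),np.nanmedian(Z[g],0),"rib",k.sum(),rect(Z[k]),np.nanmean(Z[k],0),np.nanmax(Z[...,2]))
    G=Z[g];print((G[::6]*1000).astype(int)[:,:2].tolist())
for n,lo,hi,(l,t,r,b) in [("yellow",18,35,(60,180,190,310)),("blue",100,125,(365,170,495,300))]:
    h=hsv[t:b,l:r];Z=W[t:b,l:r]
    g=(h[...,0]>lo)&(h[...,0]<hi)&(h[...,1]>150)
    print(n,g.sum(),"rim",rect(Z[g&(Z[...,2]>.033)]),"all",rect(Z[g&(Z[...,2]>.003)]),"floor z",np.nanmedian(Z[g][:,2]))
E
```

```text
A green 298 (array([670.3,  10. ]), array([63.1, 87.6]), 31.0) [0.65922033 0.02818225 0.01051126] rib 132 (array([655.9,   0.9]), array([12.7, 49.5]), 31.2) [0.6546897  0.00083774 0.05238267] 0.05896015596799453
[[686, -26], [684, -28], [682, -21], [680, 51], [679, -23], [678, 44], [675, 53], [674, 39], [673, 51], [673, 37], [671, 51], [671, 37], [668, 59], [668, 44], [667, -28], [665, 56], [665, 42], [664, -25], [664, -40], [663, 44], [663, 30], [662, -33], [661, 44], [661, 30], [660, -28], [659, 44], [657, 29], [657, -25], [656, 42], [655, -18], [653, 44], [652, -13], [651, 42], [649, -13], [648, -1], [646, 44], [645, -1], [643, 37], [643, -1], [640, 13], [640, -1], [638, 15], [636, 40], [636, 15], [634, 35], [633, 13], [631, 28], [629, 35], [629, 20], [626, 23]]
B green 342 (array([465.1,  82.2]), array([89.4, 58.8]), 32.6) [0.44640825 0.07690787 0.0102114 ] rib 127 (array([455.9,  98. ]), array([49.4, 12.3]), 30.0) [0.45590525 0.09730719 0.053027  ] 0.05766622035519664
[[497, 111], [495, 109], [492, 111], [490, 109], [488, 124], [486, 126], [485, 100], [483, 104], [480, 104], [478, 100], [475, 95], [471, 97], [468, 93], [466, 88], [461, 90], [459, 86], [456, 90], [456, 50], [454, 86], [453, 52], [452, 88], [451, 57], [451, 43], [449, 67], [448, 52], [448, 38], [446, 75], [446, 60], [446, 45], [444, 79], [444, 64], [444, 50], [443, 36], [442, 69], [441, 55], [441, 41], [439, 74], [439, 59], [439, 45], [437, 74], [437, 60], [437, 45], [435, 74], [434, 60], [433, 98], [432, 74], [432, 60], [430, 91], [430, 67], [428, 96], [427, 69], [425, 93], [425, 67], [423, 72], [420, 77], [418, 84], [416, 86]]
yellow 7560 rim (array([475.5, 376.8]), array([208.1, 189.7]), 1.0) all (array([475.5, 376.6]), array([208.1, 190. ]), 1.0) floor z 0.006097897959742138
blue 7446 rim (array([ 485.3, -343.8]), array([206.4, 190.2]), 0.6) all (array([ 485.3, -343.7]), array([206.4, 190.3]), 0.7) floor z 0.00564604344873787
```

View pics/c1.png

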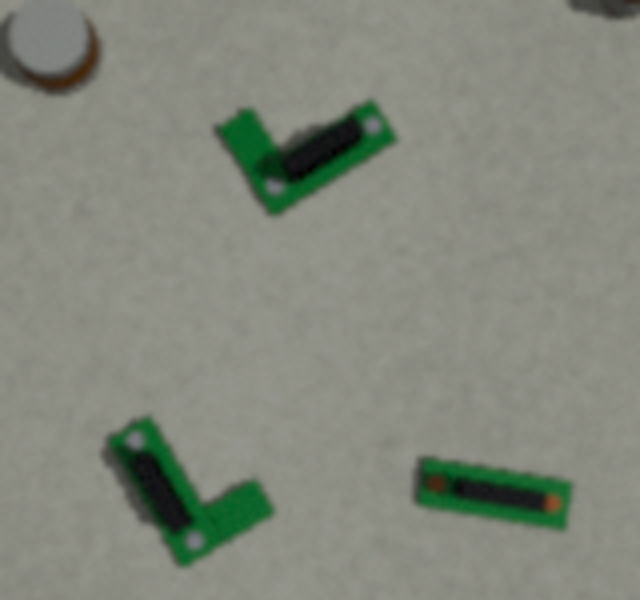

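The top view shows the right-hand guide with its rib at crop px (320,150), world (656,1). The left-hand guide's rib is at crop px (160,490), world (456,98). A straight green bar at crop px (495,492) is a decoy. The yellow bin is at +y and the blue bin at -y. I'll do the left-hand guide first.

```bash
python3 -m inch '[[16,-41.5,0,-10.5,87],[16,-41.5,0,-10.5,87],[16,-41.5,0,-10.5,87],[16,-41.5,0,-10.5,87],[16,-41.5,0,-10.5,87],[16,-41.5,0,-10.5,87],[16,-41.5,0,-10.5,87],[16,-41.5,0,-10.5,87],[17,-41.5,0,-10.5,87],[17,-41.5,0,-10.5,87],[17,-41.5,0,-10.5,87],[17,-41.5,0,-10.5,87]]'
python3 -m inch '[[0,0,-20,0,87],[0,0,0,0,87]]'
cat > look.py <<'E'
from h import *
import sys
cam,x,y=sys.argv[1],float(sys.argv[2]),float(sys.argv[3])
c=ctrl.read_camera(cam);W=cloud(c)
if len(sys.argv)>4: cv2.imwrite("pics/"+sys.argv[4],c["img"])
s=ctrl.get_state();M=R.from_quat(s["ee_rot"]).as_matrix()
print(s["time_s"],"tcp",(s["ee_pos"]*1000).round(1),"tooly",np.degrees(np.arctan2(M[1,1],M[0,1])).round(1),"down",M[:,0].round(3),"F",s["ft_force"].round(1),"gap",s["finger_gap"])
k=(np.hypot(W[...,0]-x,W[...,1]-y)<.04)&(W[...,2]>.035)&(W[...,2]<.065)
P=W[k]; print(k.sum())
if k.sum()>20: print(cv2.minAreaRect((P[:,:2]*1000).astype(np.float32)),np.percentile(P[:,2],[5,50,95]))
E
python3 look.py wrist .456 .098 w1.png
```

```text
time_s: 1.75
ee_pos: [0.4565, 0.0962, 0.2023]
ee_rot: [0.683, 0.184, -0.683, 0.183]
ft_force: [0.6, -0.0, 0.6]
finger_gap: 0.0872
time_s: 2.0
ee_pos: [0.4553, 0.0971, 0.1812]
ee_rot: [-0.682, -0.185, 0.683, -0.185]
ft_force: [-0.3, -0.3, 0.1]
finger_gap: 0.087
2.05 tcp [455.7  97.7 182. ] tooly -59.6 down [-0.001 -0.    -1.   ] F [-0.5  0.6  0.7] gap 0.08713960791125569
513
((454.74102783203125, 97.67008972167969), (49.06498336791992, 11.099215507507324), 30.248014450073242) [0.05054111 0.05463472 0.055915  ]
```

View pics/w1.png

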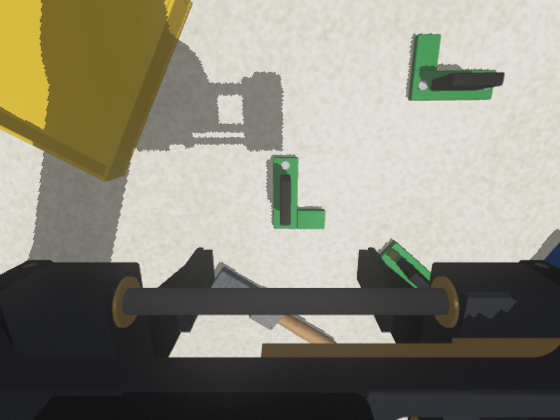

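Tool is on the rib within about 1 mm and aligned with it (rib at px (285,200), decoy clear of the fingers). Going down to grip.

```bash
python3 -m inch '[[0,0,-35,0,87],[0,0,-35,0,87],[0,0,-35,0,87],[0,0,-28,0,87],[0,0,-15,0,87],[0,0,-8,0,87],[0,0,0,0,87],[0,0,0,0,0],[0,0,0,0,0],[0,0,0,0,0],[0,0,0,0,0],[0,0,0,0,0]]'; python3 -m inch '[[0,0,0,0,0],[0,0,0,0,0],[0,0,20,0,0],[0,0,30,0,0],[0,0,40,0,0],[0,0,40,0,0],[0,0,0,0,0]]'
```

```text
time_s: 3.55
ee_pos: [0.4562, 0.0976, 0.0262]
ee_rot: [0.682, 0.185, -0.682, 0.185]
ft_force: [-0.9, 0.9, -0.1]
finger_gap: 0.0452
time_s: 4.42
ee_pos: [0.458, 0.0983, 0.159]
ee_rot: [0.684, 0.186, -0.681, 0.185]
ft_force: [-0.7, 0.0, -0.4]
finger_gap: 0.0005
```

The fingers close more slowly than I allowed (about 65 mm/s), so I lifted too early. I'll reopen, recheck and repeat.

```bash
python3 -m inch '[[-1.5,-0.5,0,0,60],[0,0,0,0,60],[0,0,0,0,60],[0,0,0,0,60],[0,0,0,0,60],[0,0,0,0,60],[0,0,0,0,60],[0,0,0,0,60]]'; python3 look.py wrist .456 .098
```

```text
time_s: 5.42
ee_pos: [0.4547, 0.0971, 0.1562]
ee_rot: [0.682, 0.185, -0.682, 0.185]
ft_force: [0.3, 0.0, 0.8]
finger_gap: 0.0592
5.475 tcp [454.7  97.1 156.2] tooly -59.6 down [ 0.  0. -1.] F [ 0.4  0.2 -0.1] gap 0.059477481767569375
610
((454.7109069824219, 97.44705963134766), (49.75356674194336, 11.317681312561035), 30.42497444152832) [0.05022116 0.05461717 0.05582931]
```

Guide undisturbed.

```bash
python3 -m inch '[[0,0,-35,0,60],[0,0,-35,0,60],[0,0,-35,0,40],[0,0,-17,0,40],[0,0,-8,0,40],[0,0,0,0,30],[0,0,0,0,0],[0,0,0,0,0],[0,0,0,0,0],[0,0,0,0,0],[0,0,0,0,0],[0,0,0,0,0]]'; python3 -m inch '[[0,0,0,0,0],[0,0,0,0,0],[0,0,0,0,0]]'
```

```text
time_s: 6.98
ee_pos: [0.4551, 0.0973, 0.0266]
ee_rot: [0.683, 0.186, -0.682, 0.185]
ft_force: [-1.3, 1.3, 6.5]
finger_gap: 0.0115
time_s: 7.35
ee_pos: [0.4551, 0.0973, 0.0266]
ee_rot: [0.683, 0.186, -0.682, 0.185]
ft_force: [-1.2, -0.4, 6.8]
finger_gap: 0.0114
```

```bash
python3 -m inch '[[0,0,10,0,0],[0,0,30,0,0],[0,0,40,0,0],[0,-20,20,-3,0],[5,-45,0,-5,0],[5,-55,0,-5,0],[5,-55,0,-5,0],[5,-55,0,-5,0],[5,-55,0,-5,0],[5,-55,0,-2.3,0],[0,-50,0,0,0],[0,-34,0,0,0]]'; python3 -m inch '[[0,0,0,0,0],[0,0,0,0,0],[0,0,0,0,0]]'; python3 look.py wrist .485 -.327 w2.png
```

```text
time_s: 8.85
ee_pos: [0.4839, -0.3293, 0.1264]
ee_rot: [-0.707, 0.0, 0.707, -0.0]
ft_force: [-0.7, 0.2, -1.2]
finger_gap: 0.0114
time_s: 9.22
ee_pos: [0.4852, -0.3253, 0.1262]
ee_rot: [0.707, 0.002, -0.707, 0.001]
ft_force: [-0.1, -0.2, -1.9]
finger_gap: 0.0113
9.275 tcp [ 485.2 -325.4  126.2] tooly -89.8 down [ 0.     0.001 -1.   ] F [-1.  -0.3 -1. ] gap 0.01124138321249025
0
```

View pics/w2.png

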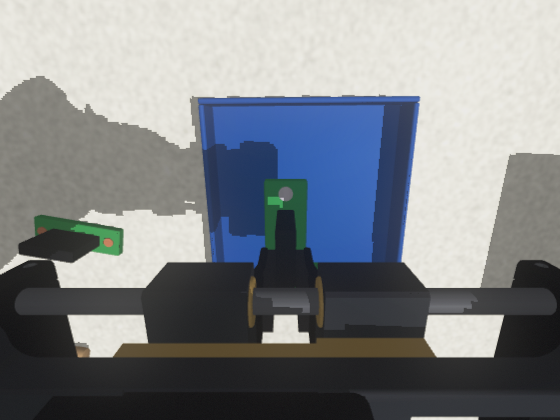

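The guide is held at px (285,215), inside the bin outline and level. Lowering.

```bash
python3 -m inch '[[0,0,-25,0,0],[0,0,-30,0,0],[0,0,-22,0,0],[0,0,-10,0,0],[0,0,-3,0,0],[0,0,0,0,0],[0,0,-1.5,0,0],[0,0,0,0,0]]'; python3 -m inch '[[0,0,-1.5,0,0],[0,0,0,0,0]]'
```

```text
time_s: 10.28
ee_pos: [0.4849, -0.3269, 0.035]
ee_rot: [0.707, 0.001, -0.707, 0.001]
ft_force: [0.5, -0.5, -0.5]
finger_gap: 0.0115
time_s: 10.52
ee_pos: [0.4846, -0.3268, 0.0331]
ee_rot: [-0.707, -0.001, 0.707, -0.001]
ft_force: [-0.4, -0.2, -0.8]
finger_gap: 0.0113
```

```bash
python3 -m inch '[[0,0,-1,0,0],[0,0,0,0,0]]'; python3 -m inch '[[0,0,-0.8,0,0],[0,0,0,0,0]]'
```

```text
time_s: 10.78
ee_pos: [0.4846, -0.3269, 0.0321]
ee_rot: [-0.707, -0.001, 0.707, -0.001]
ft_force: [0.4, -1.1, -0.4]
finger_gap: 0.0114
time_s: 11.02
ee_pos: [0.4847, -0.3269, 0.0317]
ee_rot: [0.707, 0.001, -0.707, 0.0]
ft_force: [-2.1, 2.2, 5.4]
finger_gap: 0.0116
```

Contact at 5 N. Release and lift.

```bash
python3 -m inch '[[0,0,0,0,60],[0,0,0,0,60],[0,0,0,0,60],[0,0,0,0,60],[0,0,0,0,60],[0,0,10,0,60],[0,0,30,0,60],[0,0,40,0,60],[0,0,40,0,60],[0,0,30,0,60],[0,0,0,0,60]]'; python3 look.py top .485 -.327 t2.png
```

```text
time_s: 12.4
ee_pos: [0.4857, -0.3279, 0.1842]
ee_rot: [0.709, 0.0, -0.706, 0.001]
ft_force: [-0.2, -0.6, 0.1]
finger_gap: 0.06
12.45 tcp [ 485.1 -327.2  182.5] tooly -89.9 down [ 0.002 -0.    -1.   ] F [ 0.4  0.7 -0.2] gap 0.05987642136494591
0
```

```bash
python3 -m inch '[[10,27.4,0,10.1,60],[10,27.4,0,10.1,60],[15,27.4,0,10.1,60],[15,27.4,0,10.1,60],[15,27.4,0,10.1,60],[15,27.4,0,10.1,60],[15,27.4,0,10.1,60],[15,27.4,0,10.1,60],[15,27.4,0,10.1,60],[15,27.4,0,10.1,60],[15,27.4,0,10.1,60],[15,26.6,0,10.1,60]]';python3 -m inch '[[0,0,0,0,60],[0,0,0,0,60],[0,0,0,0,60]]'; python3 look.py wrist .655 .001 w3.png; python3 look.py top .485 -.327 t3.png
python3 -c "
import cv2,numpy as np
a=cv2.imread('pics/w3.png');b=cv2.resize(cv2.imread('pics/t3.png')[180:300,370:490],(420,420),interpolation=cv2.INTER_CUBIC)
cv2.imwrite('pics/m3.png',np.hstack([a[:,90:470],b]))"
```

```text
time_s: 13.95
ee_pos: [0.6544, 0.0021, 0.1799]
ee_rot: [0.344, 0.618, -0.345, 0.617]
ft_force: [0.8, 0.1, 0.6]
finger_gap: 0.0601
time_s: 14.32
ee_pos: [0.6541, -0.0003, 0.1811]
ee_rot: [0.347, 0.616, -0.348, 0.616]
ft_force: [-0.3, -0.2, -0.7]
finger_gap: 0.0604
14.375 tcp [ 6.543e+02 -1.000e-01  1.813e+02] tooly 31.2 down [-0. -0. -1.] F [ 0.1  0.8 -0.3] gap 0.06011131741746828
514
((654.5836791992188, 0.6064414978027344), (11.06036376953125, 49.08357238769531), 31.049074172973633) [0.05239716 0.05469494 0.05589221]
14.425 tcp [6.544e+02 2.000e-01 1.814e+02] tooly 31.2 down [-0. -0. -1.] F [-0.4  0.  -0.7] gap 0.059978626335636005
186
((485.5379333496094, -324.9149169921875), (12.440361976623535, 48.7401237487793), 89.65652465820312) [0.03844802 0.05774258 0.06113617]
```

View pics/m3.png

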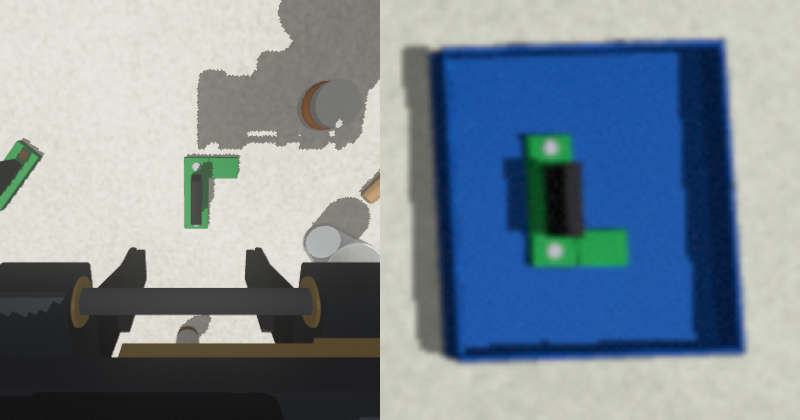

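The left guide lies flat in the blue bin (right half). The tool is aligned over the right guide's rib (px (197,200)). A glass stands nearby, so I'll check its clearance from the gripper body.

```bash
python3 - <<'E'
from h import *
W=np.load("top1.npz")["W"]
Z=W[70:160,190:380].reshape(-1,3); a=np.radians(31.2)
d=Z[:,:2]-[.6545,.0005]; ty=d@[np.cos(a),np.sin(a)]; tz=d@[-np.sin(a),np.cos(a)]
m=(Z[:,2]>.03)&(abs(ty)<.2)&(abs(tz)<.15)
for q in np.argsort(ty[m])[::15]: print((np.c_[ty,tz,Z[:,2]][m][q]*1000).round())
E
```

```text
[  4. -24.  55.]
[121. 106.  52.]
[123. 108.  50.]
[126. 104.  51.]
[128. 113.  55.]
[129. 110.  51.]
[131.  87.  52.]
[133.  85.  51.]
[135. -61.  84.]
[136. -75.  87.]
[137. -67.  71.]
[137.  91.  50.]
[138.  80.  51.]
[139. -62.  46.]
[139. -52.  81.]
[140. -60.  39.]
[141. -50.  60.]
[142.  89.  50.]
[143. 110.  53.]
[144. -47.  84.]
[145. 120.  49.]
[146. -47.  45.]
[147. -45.  52.]
[148. 109.  52.]
[150. -40.  75.]
[151. -42.  48.]
[152.  88.  50.]
[153. -93.  85.]
[154. -92.  85.]
[156. -36.  86.]
[157. -39.  35.]
[159. 111.  49.]
[160. -92.  65.]
[162. -94.  72.]
[163. -35.  82.]
[166. -34.  85.]
[169. -93.  62.]
[172. -92.  75.]
[176. -91.  69.]
[178. -95.  84.]
[180. -95.  84.]
[182. -86.  31.]
[184. -89.  84.]
[185. -86.  67.]
[187. -81.  46.]
[188. -46.  86.]
[189. -48.  75.]
[190. -81.  59.]
[191. -78.  55.]
[192. -72.  36.]
[192. -56.  51.]
[193. -60.  57.]
[193. -66.  60.]
[194. -81.  86.]
[194. -63.  86.]
[195. -61.  86.]
```

Glass starts at 135 mm; the body reaches 95 mm. Clear.

```bash
python3 -m inch '[[0,0.5,-35,0,60],[0,0,-35,0,60],[0,0,-35,0,40],[0,0,-30,0,40],[0,0,-15,0,40],[0,0,-5,0,40],[0,0,0,0,30],[0,0,0,0,0],[0,0,0,0,0],[0,0,0,0,0],[0,0,0,0,0],[0,0,0,0,0]]'; python3 -m inch '[[0,0,0,0,0],[0,0,0,0,0],[0,0,0,0,0],[0,0,0,0,0]]'
```

```text
time_s: 15.92
ee_pos: [0.655, 0.0017, 0.0269]
ee_rot: [0.347, 0.616, -0.346, 0.617]
ft_force: [-0.8, 0.2, 5.4]
finger_gap: 0.011
time_s: 16.42
ee_pos: [0.655, 0.0016, 0.0269]
ee_rot: [0.347, 0.616, -0.346, 0.617]
ft_force: [-1.2, -0.5, 5.1]
finger_gap: 0.0116
```

```bash
python3 -m inch '[[0,0,10,0,0],[0,0,30,0,0],[0,0,40,0,0],[-10,10,20,4,0],[-20,35,0,7,0],[-22,45,0,8,0],[-22,48,0,8,0],[-22,48,0,8,0],[-22,48,0,8,0],[-22,48,0,8,0],[-22,43,0,7.8,0],[-17,32,0,0,0]]'; python3 -m inch '[[0,0,0,0,0],[0,0,0,0,0],[0,0,0,0,0]]'; python3 look.py wrist .476 .36 w4.png
```

```text
time_s: 17.92
ee_pos: [0.4742, 0.3606, 0.1266]
ee_rot: [-0.002, 0.707, 0.002, 0.707]
ft_force: [-0.2, -0.0, -1.0]
finger_gap: 0.0113
time_s: 18.3
ee_pos: [0.4765, 0.3572, 0.1264]
ee_rot: [-0.0, 0.707, -0.0, 0.707]
ft_force: [0.0, 0.4, -2.0]
finger_gap: 0.0115
18.35 tcp [476.4 357.4 126.4] tooly 90.0 down [ 0. -0. -1.] F [ 0.7  0.6 -0.6] gap 0.011371581976418929
0
```

View pics/w4.png

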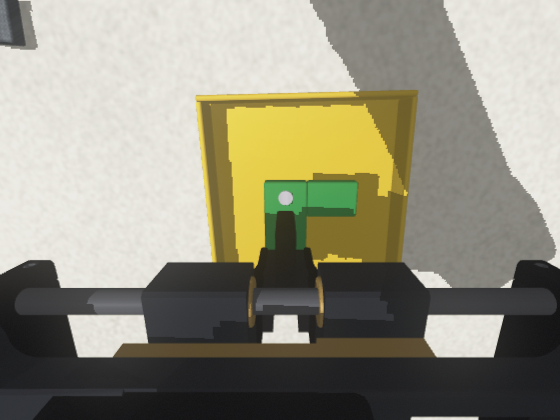

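The right guide is held level, and its toe (px (332,197)) is within the yellow bin. Lowering to about 32 mm.

```bash
python3 -m inch '[[0,0,-25,0,0],[0,0,-30,0,0],[0,0,-22,0,0],[0,0,-10,0,0],[0,0,-4,0,0],[0,0,0,0,0],[0,0,-1.5,0,0],[0,0,0,0,0]]'; python3 -m inch '[[0,0,-1,0,0],[0,0,0,0,0]]';python3 -m inch '[[0,0,-0.8,0,0],[0,0,0,0,0]]'
```

```text
time_s: 19.35
ee_pos: [0.4758, 0.3588, 0.0343]
ee_rot: [-0.001, 0.707, 0.001, 0.707]
ft_force: [0.0, -0.5, -0.3]
finger_gap: 0.0114
time_s: 19.6
ee_pos: [0.4756, 0.3587, 0.0329]
ee_rot: [-0.001, 0.707, 0.001, 0.707]
ft_force: [0.1, 0.0, -2.2]
finger_gap: 0.0114
time_s: 19.85
ee_pos: [0.4756, 0.3586, 0.032]
ee_rot: [-0.001, 0.707, 0.001, 0.707]
ft_force: [0.2, -0.2, -1.4]
finger_gap: 0.0112
```

```bash
python3 -m inch '[[0,0,-0.5,0,0],[0,0,0,0,0]]'
```

```text
time_s: 20.1
ee_pos: [0.4757, 0.3586, 0.0319]
ee_rot: [-0.001, 0.707, 0.001, 0.707]
ft_force: [-1.5, -1.5, 3.9]
finger_gap: 0.0111
```

```bash
python3 -m inch '[[0,0,0,0,60],[0,0,0,0,60],[0,0,0,0,60],[0,0,0,0,60],[0,0,0,0,60],[0,0,10,0,60],[0,0,30,0,60],[0,0,40,0,60],[0,0,40,0,60],[0,0,30,0,60],[0,0,0,0,60]]'; python3 -m inch '[[10,-45,0,0,60],[10,-50,0,0,60],[10,-50,0,0,60],[10,-50,0,0,60],[10,-50,0,0,60],[0,-50,0,0,60],[0,0,0,0,60],[0,0,0,0,60],[0,0,0,0,60]]'; python3 look.py top .476 .359 t4.png; python3 look.py side .476 .359
```

```text
time_s: 21.48
ee_pos: [0.477, 0.3597, 0.1852]
ee_rot: [0.001, 0.706, 0.002, 0.709]
ft_force: [-0.2, 0.6, 0.6]
finger_gap: 0.06
time_s: 22.6
ee_pos: [0.5254, 0.0651, 0.1813]
ee_rot: [-0.001, 0.707, 0.001, 0.707]
ft_force: [0.4, 0.6, 0.2]
finger_gap: 0.06
22.65 tcp [525.5  65.  181.3] tooly 90.2 down [-0.  0. -1.] F [-0.1  0.6 -0.4] gap 0.060444462315950624
192
((479.6350402832031, 359.1609802246094), (14.026047706604004, 48.41252517700195), 89.21796417236328) [0.03953161 0.05803929 0.06160518]
22.7 tcp [525.5  64.8 181.4] tooly 90.2 down [-0. -0. -1.] F [ 0.1  0.1 -0.5] gap 0.0597786108648106
163
((475.0657958984375, 354.57611083984375), (15.467097282409668, 50.157554626464844), 85.92401885986328) [0.03596689 0.04878484 0.05824701]
```

View pics/t4.png

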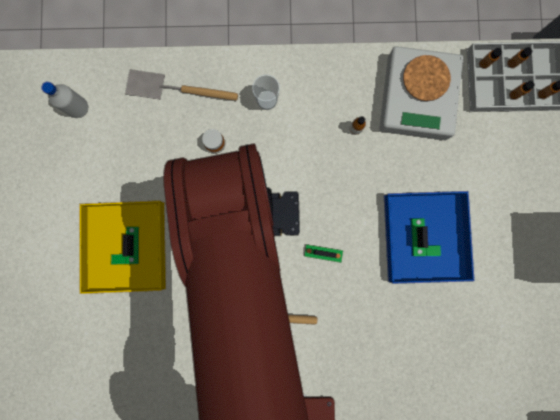

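Both guides lie in their bins: the right one in yellow at px (127,247) and the left one in blue at px (424,238). Rib tops are at about 58 mm, as expected for lying flat, and the decoy hasn't moved. Handing in.

```bash
python3 -c "
from plant import ctrl
print(ctrl.job_done(), ctrl.get_state()['time_s'])"
```

```text
the job is handed in; nothing more can be done
the job is handed in; nothing more can be done
```

The left-hand guide is in the blue bin and the right-hand guide is in the yellow bin, and I handed the job in at about 23 s of the 56 s allowed. I placed the left one first. Each was lowered to a light touch on the bin floor (about 4–5 N) before release.

**Last checks:** The final top picture shows both guides inside their bins with the ribs up. The top camera put the rib tops at about 58 mm, close to the 59 mm expected for a guide lying flat on a bin floor. Up to the hand-in the largest wrist-force reading was about 7 N. The straight green decoy bar was not touched.

**Went wrong or disagreed:**
- My first grip on the left guide closed on air, because I lifted before the slow fingers had shut. A recheck showed the guide had not moved, and the second grip held.
- For the right guide, the side and top cameras put the rib about 5 mm apart in both x and y. I put this down to the side camera seeing only part of the rib. Both positions are well inside the yellow bin.

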